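# Log salvaged modules with the hand scanner

## Task

First lift off any scrap that lies on the modules' labels and put it in the scrap bin, then pull the terminal's spring knob right up to switch it on and let it spring back. Take the hand scanner and scan each module on the bench, from the tallest to the lowest, holding it upright and still for about two seconds with the window some 6 cm above the middle of the label and the scanning line along the label's long side. Finally stand the scanner upright inside the rim of its dock, leaving the modules in their places and everything else untouched.

Things in the scene. Friction and masses are not known exactly. Their poses are not given: they have to be found in the camera images.
- transformer_label (a point): label of a salvaged module (loose): steel-laminated power transformer with a copper winding bulging at both sides, 82 x 66 x 90 mm, 0.7 kg. The point: centre of the white paper label (50 x 24 mm, black bars) in the middle of its flat top, 90 mm above its underside; x along the long side of label and module, z up. May be absent.
- psu_label (a point): label of a salvaged module (loose): plain steel power-supply box with vent slots, 86 x 62 x 70 mm, 0.55 kg. The point: centre of the white paper label (50 x 24 mm, black bars) in the middle of its flat top, 70 mm above its underside; x along the long side of label and module, z up. Always there.
- tuner_label (a point): label of a salvaged module (loose): aluminium tuner can with two brass sockets on one end, 84 x 60 x 50 mm, 0.4 kg. The point: centre of the white paper label (50 x 24 mm, black bars) in the middle of its flat top, 50 mm above its underside; x along the long side of label and module, z up. Always there.
- relay_box_label (a point): label of a salvaged module (loose): black plastic relay box with brass feet, 80 x 60 x 32 mm, 0.25 kg. The point: centre of the white paper label (50 x 24 mm, black bars) in the middle of its flat top, 32 mm above its underside; x along the long side of label and module, z up. May be absent.
- disk_drive_label (a point): label of a salvaged module (loose): flat steel disk drive, 88 x 62 x 16 mm, 0.15 kg. The point: centre of the white paper label (50 x 24 mm, black bars) in the middle of its flat top, 16 mm above its underside; x along the long side of label and module, z up. May be absent.
- heat_sink: scrap, may be absent: finned aluminium heat sink, 52 (x) x 36 (y) x 32 mm high, 90 g, lying loose on top of the psu over its label, at any small angle. Origin: centre of its underside.
- ferrite_coil: scrap, may be absent: black ferrite coil block with a copper winding inside, 46 (x) x 34 (y) x 34 mm high, 100 g, lying loose on top of the tuner over its label. Origin: centre of its underside.
- scrap_bin: open plastic scrap bin, fixed, 180 (x) x 170 (y) x 70 mm high, walls and floor about 5 mm. Empty at the start. Origin: centre of its underside. It, the terminal and the dock may be in one another's places.
- terminal: logging terminal: grey box, fixed, 130 (x) x 150 (y) x 60 mm high with a flat screen on top. Origin: centre of its underside. The pull knob stands on its top near a corner, 32 mm to -x and 40 mm to -y of the centre in its own axes.
- pull_knob (a joint): travel of the spring power knob, m: 0 at rest, pulled straight up to at most 0.014 (the stop); anything over 0.010 switches on. The spring needs about 2.5 N to start and 8 N at the stop, and draws the knob back to 0 when let go.
- knob_grip (a point): grip point of the pull knob, on its vertical axis: a black knob, 26 mm across from 16 mm below this point to 8 mm above it, with a 32 mm wide, 6 mm thick cap above that. At rest it is 88 mm above the bench, 28 mm above the terminal's top.
- dock: scanner dock: grey plastic tray, fixed, 104 (x) x 84 (y) mm outside, floor 6 mm thick, rim 14 mm high and 5 mm thick (94 x 74 mm inside). Origin: centre of its underside.
- scanner: hand scanner (loose, 0.2 kg) standing upright on its window in the dock: head 64 (x) x 42 (y) x 30 mm high at the bottom, then a 44 x 34 mm neck up to 43 mm, then an upright handle 32 (x) x 26 (y) mm up to 140 mm. Origin: centre of its underside. z points up the handle; it looks out downwards (-z) through the window, whose centre is the origin; the scanning line runs along x, the long side of the head.
- capacitor: bystander (loose), leave alone: aluminium can capacitor, 26 mm across, 36 mm high. Origin: centre of its underside.
- toroid: bystander (loose), leave alone: dark steel ring core, 34 mm across, 12 mm high, lying flat. Origin: centre of its underside.
- screw_jar: bystander (loose), leave alone: glass jar with a steel cap, 56 mm across, 75 mm high. Origin: centre of its underside.
- screwdriver: bystander (loose), leave alone: screwdriver lying on the bench. Origin: on its handle axis.
- tape_roll: bystander (loose), leave alone: black roll of tape, 90 mm across, 24 mm high, lying flat. Origin: centre of its underside.
- cleaner_can: bystander (loose), leave alone: spray can, 52 mm across, 140 mm high. Origin: centre of its underside.
There are look-alikes about, which are no part of the job. Leave any red or turquoise look-alike of the scanner alone. What is shaped like the ferrite_coil but green is not meant.

How it is judged (in metres and radians):
On the way, in this order (a step that is already met when the one before it is completed fails the run):
1. all scrap lies in the scrap bin (x of heat_sink in the frame of scrap_bin between -0.085 and 0.085 m and y of heat_sink in the frame of scrap_bin between -0.08 and 0.08 m and z of each of heat_sink, ferrite_coil in the frame of scrap_bin below 0.05 m and x of ferrite_coil in the frame of scrap_bin between -0.085 and 0.085 m and y of ferrite_coil in the frame of scrap_bin between -0.08 and 0.08 m), for 0.3 s.
2. the power knob is pulled out (over 10 mm) (value of joint pull_knob above 0.01 m), for 0.2 s.
3. the knob is let go and back at rest (value of joint pull_knob below 0.002 m), for 0.2 s.
4. the scanner is held over the label of the transformer for 1.5 s: window 30 to 90 mm above it, within 14 mm of its centre each way, line within 15 degrees of its long side, upright within 11 degrees (x of scanner in the frame of transformer_label between -0.014 and 0.014 m and y of scanner in the frame of transformer_label between -0.014 and 0.014 m and z of scanner in the frame of transformer_label between 0.03 and 0.09 m and angle between the x axis of scanner and the x axis of transformer_label, either way round below 0.26 rad and angle between the z axis of scanner and the z axis of transformer_label, either way round below 0.2 rad), for 1.5 s.
5. the scanner is held over the label of the psu for 1.5 s: window 30 to 90 mm above it, within 14 mm of its centre each way, line within 15 degrees of its long side, upright within 11 degrees (x of scanner in the frame of psu_label between -0.014 and 0.014 m and y of scanner in the frame of psu_label between -0.014 and 0.014 m and z of scanner in the frame of psu_label between 0.03 and 0.09 m and angle between the x axis of scanner and the x axis of psu_label, either way round below 0.26 rad and angle between the z axis of scanner and the z axis of psu_label, either way round below 0.2 rad), for 1.5 s.
6. the scanner is held over the label of the tuner for 1.5 s: window 30 to 90 mm above it, within 14 mm of its centre each way, line within 15 degrees of its long side, upright within 11 degrees (x of scanner in the frame of tuner_label between -0.014 and 0.014 m and y of scanner in the frame of tuner_label between -0.014 and 0.014 m and z of scanner in the frame of tuner_label between 0.03 and 0.09 m and angle between the x axis of scanner and the x axis of tuner_label, either way round below 0.26 rad and angle between the z axis of scanner and the z axis of tuner_label, either way round below 0.2 rad), for 1.5 s.
7. the scanner is held over the label of the relay box for 1.5 s: window 30 to 90 mm above it, within 14 mm of its centre each way, line within 15 degrees of its long side, upright within 11 degrees (x of scanner in the frame of relay_box_label between -0.014 and 0.014 m and y of scanner in the frame of relay_box_label between -0.014 and 0.014 m and z of scanner in the frame of relay_box_label between 0.03 and 0.09 m and angle between the x axis of scanner and the x axis of relay_box_label, either way round below 0.26 rad and angle between the z axis of scanner and the z axis of relay_box_label, either way round below 0.2 rad), for 1.5 s.
8. the scanner is held over the label of the disk drive for 1.5 s: window 30 to 90 mm above it, within 14 mm of its centre each way, line within 15 degrees of its long side, upright within 11 degrees (x of scanner in the frame of disk_drive_label between -0.014 and 0.014 m and y of scanner in the frame of disk_drive_label between -0.014 and 0.014 m and z of scanner in the frame of disk_drive_label between 0.03 and 0.09 m and angle between the x axis of scanner and the x axis of disk_drive_label, either way round below 0.26 rad and angle between the z axis of scanner and the z axis of disk_drive_label, either way round below 0.2 rad), for 1.5 s.
At the end, for the whole second after the job is handed in: All scrap lies in the scrap bin, the knob is at rest (under 2 mm), the scanner stands upright (within 6 degrees) and still on the dock's floor inside its rim (within 26 mm of its centre), and every module stands upright within 90 mm of where it began (all of step 1 and value of joint pull_knob below 0.002 m and horizontal distance between scanner and dock below 0.026 m and z of scanner in the frame of dock between 0.003 and 0.012 m and angle between scanner's own z axis and vertical below 0.1 rad and linear speed of scanner below 0.02 m/s and angle between each of transformer_label, psu_label, tuner_label, relay_box_label, disk_drive_label's own z axis and vertical below 0.15 rad and distance of each of transformer_label, psu_label, tuner_label, relay_box_label, disk_drive_label from where it was at the start of the episode below 0.09 m); the robot touches nothing.
It fails at once if a bystander (capacitor, toroid, jar, screwdriver, tape, can) is moved by more than 5 cm (distance of any of capacitor, toroid, screw_jar, screwdriver, tape_roll, cleaner_can from where it was at the start of the episode above 0.05 m).
Of transformer, relay_box, disk_drive only 1 to 3 are there at a start; the rules pass over those that are not, and their reading is None.
Of heat_sink, ferrite_coil only 1 to 2 are there at a start; the rules pass over those that are not, and their reading is None.
At some moment in a run one of transformer, relay_box, disk_drive may be knocked a few centimetres aside while the robot is not near it.
It also fails if it takes over 210 s, if anything falls off the work surface, if the arm or the gripper's body presses on something with over 40 N, if the wrist force passes 120 N, or if a joint passes its speed limit or range.

## Robot

A 6-joint arm with a two-finger parallel gripper is mounted at the origin on the work surface. World frame = base frame: x ahead of the robot, y to its left, z up, the work surface at z = 0. Lengths are in m, angles in degrees, forces in N, time in s.
With the tool pointing down it reaches from about 0.3 to 0.75 m from the base axis. Payload 8.5 kg.
Tool frame: the origin (TCP) lies midway between the tips of the shut fingers; the grasp point (between the pads) lies 19 mm behind it (env.tcp_to_grasp is the z of the grasp point in the tool frame, in m); z points along the fingers, y is the line along which they close (so a half turn about z gives the same grasp; the last joint's range is limited). The gripper opens to 85 mm and grips with 20 to 120 N. Pads are 22 mm wide; open, the fingers measure 114 mm over their backs; the gripper's body (76 mm by 85 mm) begins 54 mm behind the grasp point. The pads swing forward as they close: fully open they stand 13 mm farther back than shut.
Start: joints at [-77.596, 21.807, 74.336, -0, 83.858, -12.336], TCP at [0.23, -0.5, 0.231] pointing down, gripper open.
Joint ranges: [-178.18, 178.18], [-50.72, 133.34], [12.68, 142.11], [-81.47, 261.47], [9.98, 163.14], [-165.26, 165.26]. Speed limits (degrees/s): [136.94, 136.94, 180, 180, 180, 180].

## Interface

Orientations are given as a 3x3 rotation matrix whose columns are the frame's x, y, z axes.
In Python, from rig import env, imaging, job, models gives the robot as it stands. The module is installed in compiled form; this text tells all that it offers.
- The arm moves only by the tool jog_arm, never from a script. Its argument "plan" is text: rows parted by semicolons, each of 7 numbers parted by spaces: the turn, a rotation vector about the tool's x, y, z in degrees, then the shift along the tool's x, y, z in cm, then the closure in counts, from 0 (fully open) to 255 (shut). In form: rx ry rz x y z claw; .... A call has 1 to 10 rows; each row shifts and turns the commanded pose from where the row before left it, along the tool's axes as they then stand; what a row does not reach is not made up. A row lasts 1/12 s, in which the tool goes at most 41.7 mm and 7.16 degrees, less where a joint would pass 70% of its speed; a pose out of reach is approached as far as the arm can. A call with a gripper value outside its range is refused whole. The fingers move at their own pace and stop on an object; "grip_force" is the grip in N (left out, the last holds). Time passes only in rows, so rows that do not move let the fingers close. It gives the time, the measured TCP pose, the force, the opening and the grip force at its end, in the units of the state.
- env.observe(): the state, without advancing time (a new reading comes with each control period).
- imaging.get_image(name): name is "side" or "top" or "wrist"; returns a dict with "pixels" (384x512x3 uint8, red, green, blue), "depth" (384x512 float32, m along the optical axis (not along the pixel's ray), 0 where there is no reading), "fov_y" (degrees; the focal length in pixels is half the picture's height over the tangent of half this angle, whatever the lens; pixels are square), "cx", "cy" (the principal point, pixels), "world_from_camera" (4x4, takes a point from camera to world coordinates). Camera axes: x right, y down, z forward; pixel columns grow to the right and rows downward; lengths in m; the calibration is good to about 2 mm. A picture is of the moment at which its call begins.
- job.close_job(): hands the job in; it is judged then, once.
Trained networks look in the newest picture that a camera, given by its name, has taken for a name from the list of things; names that differ only in an ending like _2 or _b are one class to them, and where a whole thing is asked for, a point or a joint stands for the part that bears it (a point fixed in the world has none). Each returns a list of dicts, best first, with "confidence" (0 to 1); they miss things now and then, are a little off and sometimes report something else, mostly with a low value. They report only what shows in the picture. A call takes as long as a camera call. They do not tell look-alikes from the thing itself.
- models.outline_of(camera, query): "region" (384x512 bool, what is visible of it) and "bbox" ([centre column, centre row, width, height] in pixels, round what is visible of it).
- models.tip_of(camera, query): "at" ([column, row] in pixels: a listed point, or the origin of a listed thing).
The state is a dict: "time_s": time; "q": joint angles; "qvel": joint speeds; "joint_efforts": joint torques, N m; "position": TCP position; "tool_rot": TCP orientation; "ft_force": force on the tool from outside, world axes, zero at the start; "wrist_torque": the same for the moment, N m; "grip_width": finger opening in m; "gripper_force": force on a finger pad.
Only numpy, scipy, OpenCV 4.12 (cv2) and the standard library are available. Lean on these libraries where they do the work, as an engineer would, in place of code of your own. Each camera call takes 0.05 s, during which the arm holds its last target. There are 200 camera calls.

## Working session

There is one attempt and no reset: what is moved stays moved. The work goes in short steps, Python scripts to look and compute and a tool call to move; the robot and the scene stay as the last step left them, time stands still between calls to the robot, and variables do not carry over. Pictures are saved under pics/ and viewed, at most 14 in all, crops included, and the job is handed in when it is done.

Besides the shell and the picture viewer there is one more tool, called by a JSON object that holds its "name" and its "arguments", one argument or row to a line. jog_arm: Moves the arm, as the interface text tells. Its arguments: {"type":"object","properties":{"plan":{"type":"string"},"grip_force":{"type":"number"}},"required":["plan"]}

```bash
mkdir -p pics; cat > h.py <<'E'
import numpy as np,cv2
from rig import env,imaging,job,models
def cam(n):
    d=imaging.get_image(n); d['f']=192/np.tan(np.radians(d['fov_y'])/2); return d
def world(d,u,v,z=None):
    T=d['world_from_camera']; 
    if z is None: z=d['depth'][int(round(v)),int(round(u))]
    return (T@np.array([(u-d['cx'])/d['f']*z,(v-d['cy'])/d['f']*z,z,1]))[:3]
def cloud(d):
    v,u=np.mgrid[:384,:512]; z=d['depth']
    P=np.stack([(u-d['cx'])/d['f']*z,(v-d['cy'])/d['f']*z,z,np.ones_like(z)],-1)@d['world_from_camera'].T
    return P[...,:3]
def save(d,n,crop=None,s=1):
    im=d['pixels'][...,::-1]
    if crop: u0,v0,u1,v1=crop; im=im[v0:v1,u0:u1]
    cv2.imwrite('pics/'+n,cv2.resize(im,None,fx=s,fy=s,interpolation=cv2.INTER_CUBIC))
E
python3 - <<'E'
from h import *
names="transformer_label psu_label tuner_label relay_box_label disk_drive_label heat_sink ferrite_coil scrap_bin terminal knob_grip dock scanner capacitor toroid screw_jar screwdriver tape_roll cleaner_can".split()
for c in ['top','side']:
    d=cam(c); save(d,c+'0.png',s=1.5); C=cloud(d)
    print(c,d['fov_y'],d['world_from_camera'].round(3).tolist())
    for n in names:
        for o in models.outline_of(c,n)[:3]:
            m=o['region']&(d['depth']>0); P=C[m]
            if len(P)==0: continue
            top=P[P[:,2]>np.percentile(P[:,2],95)-.006]
            print(n,round(o['confidence'],2),np.round(o['bbox']).astype(int).tolist(),'med',np.median(P,0).round(3),'top',top.mean(0).round(3), 'rect',[np.round(x,3) for x in cv2.minAreaRect((top[:,:2]*1000).astype(np.float32))])
E
```

```text
top 51.160637447734906 [[0.02, -0.993, 0.116, 0.41], [-1.0, -0.019, 0.017, 0.022], [-0.015, -0.116, -0.993, 1.256], [0.0, 0.0, 0.0, 1.0]]
transformer_label 0.78 [303, 208, 25, 24] med [ 0.499 -0.101  0.089] top [ 0.503 -0.105  0.091] rect [array([ 502.692, -104.985]), array([49.324, 70.361]), np.float64(86.526)]
psu_label 0.88 [331, 159, 32, 36] med [ 0.639 -0.171  0.068] top [ 0.651 -0.18   0.071] rect [array([ 655.908, -184.123]), array([85.486, 60.841]), np.float64(27.345)]
psu_label 0.45 [218, 232, 8, 8] med [0.422 0.158 0.011] top [0.423 0.158 0.013] rect [array([423.001, 157.033]), array([27.713, 28.396]), np.float64(1.494)]
tuner_label 0.56 [267, 155, 20, 29] med [0.651 0.006 0.05 ] top [0.656 0.007 0.053] rect [array([661.259,   8.691]), array([84.038, 59.58 ]), np.float64(9.569)]
relay_box_label 0.19 [368, 241, 59, 49] med [ 0.408 -0.301  0.061] top [ 0.414 -0.312  0.07 ] rect [array([ 408.577, -306.695]), array([143.766, 124.915]), np.float64(85.848)]
disk_drive_label 0.88 [218, 153, 27, 30] med [0.673 0.155 0.016] top [0.675 0.155 0.018] rect [array([673.146, 154.798]), ar
[... 6706 characters left out ...]
rray([96.552, 21.904]), np.float64(84.169)]
tape_roll 0.94 [135, 239, 38, 35] med [0.797 0.178 0.023] top [0.797 0.176 0.025] rect [array([797.325, 174.535]), array([89.663, 88.185]), np.float64(74.769)]
tape_roll 0.43 [269, 327, 32, 46] med [0.423 0.359 0.056] top [0.424 0.349 0.146] rect [array([424.688, 347.362]), array([31.64 , 26.412]), np.float64(11.071)]
tape_roll 0.18 [234, 136, 20, 18] med [ 0.652 -0.173  0.099] top [ 0.653 -0.18   0.102] rect [array([ 654.582, -181.86 ]), array([50.301, 41.208]), np.float64(29.567)]
cleaner_can 0.63 [210, 118, 18, 49] med [ 0.75  -0.24   0.091] top [ 0.756 -0.257  0.141] rect [array([ 756.672, -258.904]), array([46.766, 47.206]), np.float64(9.837)]
```

View pics/top0.png

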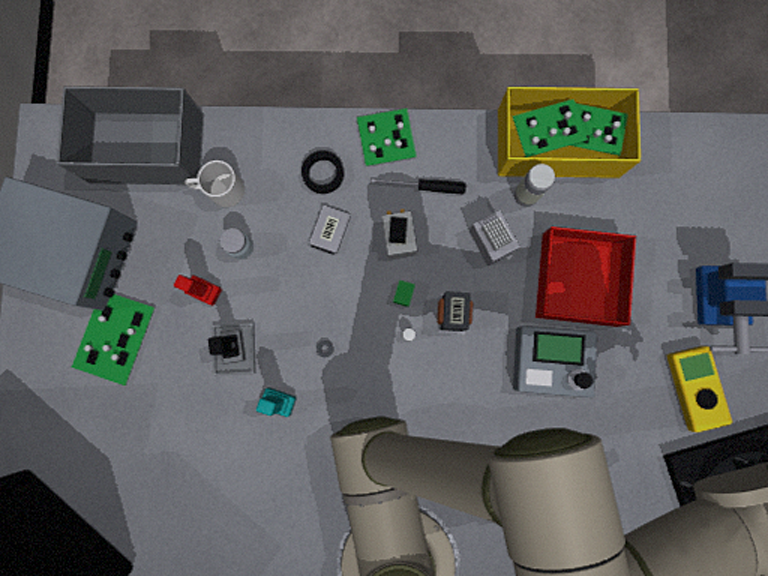

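View pics/side0.png

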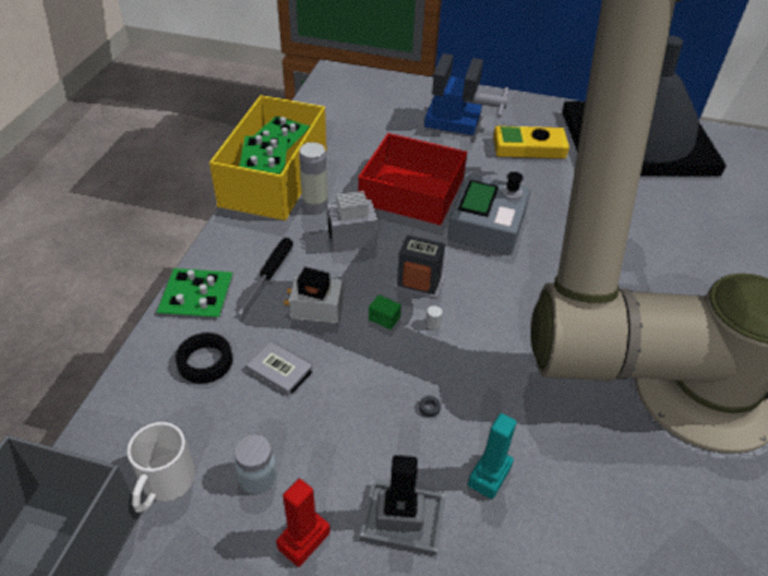

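Top view (768-px image): the scrap is the heat sink on the PSU at (495,235) and the black coil on the tuner at (398,232). The green coil at (403,293) is a look-alike. For the scanner, the black one in the dock at (225,346) is the right one, with look-alikes in red (197,289) and turquoise (276,402). The bin is the red tray at (586,277), because the yellow (570,130) and grey (130,135) boxes don't match the size. The terminal knob is at (581,380). The modules present are transformer, PSU, tuner and disk drive; there is no relay box.

```bash
cat >> h.py <<'E'
def go(x,y,z,yaw=None,p0=None,y0=None,level=True):
    "yaw = direction (deg) of tool y in world xy, modulo 180; gives rz and then tool shift in cm"
    s=env.observe(); R=np.array(s['tool_rot']); p=np.array(s['position']) if p0 is None else np.array(p0)
    cy=np.degrees(np.arctan2(R[1,1],R[0,1])) if y0 is None else y0
    if yaw is None: yaw=cy
    d=(yaw-cy+90)%180-90   # world turn ccw
    c=np.radians(cy+d); ty=np.array([np.cos(c),np.sin(c)]); tx=np.array([-ty[1],ty[0]])*-1
    tx=np.array([-np.sin(c),np.cos(c)]) # y x z with z down
    tz=np.array([0,0,-1.]); tx=np.cross([ty[0],ty[1],0],tz)
    D=np.array([x,y,z])-p
    print('tilt z',R[:,2].round(3),'cur yaw',round(cy,2),'rz(tool)',round(-d,2),'shift cm',(100*np.array([D@tx,D[:2]@ty,D@tz])).round(2),'q6',np.round(s['q'][5],1))
    return (x,y,z),cy+d
E
python3 - <<'E'
from h import *
s=env.observe(); print(np.round(s['tool_rot'],3).tolist(),s['position'],env.tcp_to_grasp,s['grip_width'],np.round(s['ft_force'],1))
d=cam('top'); save(d,'crop1.png',(120,90,460,290),2.2)
p,y=go(.60,-.19,.26,119); go(.654,-.183,.16,119,p,y)
E
```

```text
[[0.908, 0.418, -0.0], [0.418, -0.908, 0.0], [0.0, -0.0, -1.0]] [ 0.23016364 -0.49951555  0.23130835] -0.0187 0.0851874987135864 [0.  0.4 0.2]
tilt z [-0. -0. -1.] cur yaw -65.26 rz(tool) -4.26 shift cm [47.35 -9.14 -2.87] q6 -12.3
tilt z [-0. -0. -1.] cur yaw -61.0 rz(tool) -0.0 shift cm [ 5.06  2.01 10.  ] q6 -12.3
```

View pics/crop1.png

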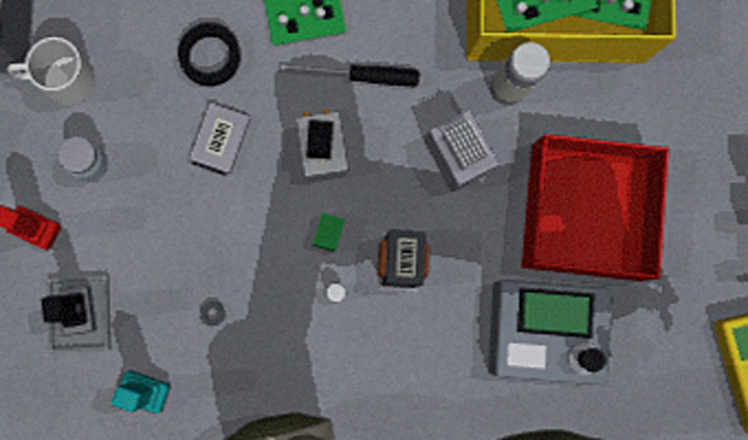

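The crop confirms the choices: heat sink at (460,145), black coil at (320,140) and black scanner in the dock at (70,310).

{"name": "jog_arm", "arguments": {
  "plan": "0 0 -4.26 0 0 -2.87 0; 0 0 0 4 -0.8 0 0; 0 0 0 4 -0.8 0 0; 0 0 0 4 -0.8 0 0; 0 0 0 4 -0.8 0 0; 0 0 0 4 -0.8 0 0; 0 0 0 4 -0.8 0 0; 0 0 0 4 -0.8 0 0; 0 0 0 4 -0.8 0 0; 0 0 0 4 -0.8 0 0",
  "grip_force": 30
}}

```text
time_s: 2.78
position: [0.5114, -0.2603, 0.2602]
tool_rot: [[0.875, 0.485, 0.0], [0.485, -0.875, -0.0], [0.0, 0.0, -1.0]]
ft_force: [-0.1, -0.7, 0.9]
grip_width: 0.0854
gripper_force: 0.0
```

{"name": "jog_arm", "arguments": {
  "plan": "0 0 0 4 -0.7 0 0; 0 0 0 4 -0.7 0 0; 0 0 0 3 -0.3 0 0; 0 0 0 0 0 0 0; 0 0 0 0 0 0 0"
}}

```text
time_s: 3.2
position: [0.5989, -0.1927, 0.2594]
tool_rot: [[0.873, 0.487, -0.001], [0.487, -0.873, 0.0], [-0.0, -0.001, -1.0]]
ft_force: [-0.2, -0.2, -0.2]
grip_width: 0.0853
gripper_force: 0.0
```

```bash
cat >> h.py <<'E'
def look(c,names,near=None,pic=None):
    d=cam(c); C=cloud(d)
    for n in names:
        for o in models.outline_of(c,n)[:3]:
            m=o['region']&(d['depth']>0); P=C[m]
            if len(P)<20: continue
            t=P[P[:,2]>np.percentile(P[:,2],95)-.006]
            r=cv2.minAreaRect((t[:,:2]*1000).astype(np.float32))
            print(n,round(o['confidence'],2),np.round(o['bbox']).astype(int).tolist(),'top',t.mean(0).round(4),'rect',np.round(r[0],1),np.round(r[1],1),round(r[2],1))
    if pic: save(d,pic)
    return d
E
python3 - <<'E'
from h import *
look('wrist',['heat_sink','psu_label','ferrite_coil'],pic='w1.png'); print(env.observe()['position'])
go(.654,-.183,.2,119)
E
```

```text
heat_sink 0.79 [269, 128, 30, 47] top [ 0.6565 -0.1828  0.1027] rect [ 654.7 -183.1] [49.5 35.3] 29.3
psu_label 0.61 [271, 131, 49, 72] top [ 0.658  -0.1832  0.071 ] rect [ 655.9 -184.6] [86.1 61.2] 29.3
ferrite_coil 0.92 [117, 139, 43, 43] top [ 0.5418 -0.0043  0.0345] rect [541.1  -3.4] [34.3 46.4] 75.2
ferrite_coil 0.58 [122, 33, 61, 59] top [0.6637 0.0111 0.0846] rect [663.3  11.7] [35.5 45.9] 86.8
[ 0.59735011 -0.19474808  0.26027471]
tilt z [ 0. -0. -1.] cur yaw -61.09 rz(tool) -0.09 shift cm [5.52 1.72 6.03] q6 32.3
```

View pics/w1.png

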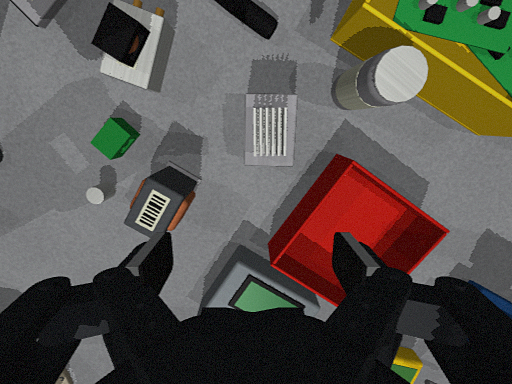

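{"name": "jog_arm", "arguments": {
  "plan": "0 0 0 2.8 0.9 2 0; 0 0 0 2.78 0.85 2 0; 0 0 0 0 0 3.5 0; 0 0 0 0 0 3.5 0; 0 0 0 0 0 3 0; 0 0 0 0 0 2.5 0; 0 0 0 0 0 2.1 0; 0 0 0 0 0 0 0; 0 0 0 0 0 0 0"
}}

```text
time_s: 4.15
position: [0.6548, -0.1828, 0.0741]
tool_rot: [[0.875, 0.484, -0.001], [0.484, -0.875, 0.0], [-0.001, -0.001, -1.0]]
ft_force: [-0.9, -0.7, 0.8]
grip_width: 0.0854
gripper_force: 0.0
```

{"name": "jog_arm", "arguments": {
  "plan": "0 0 0 0 0 0 255; 0 0 0 0 0 0 255; 0 0 0 0 0 0 255; 0 0 0 0 0 0 255; 0 0 0 0 0 0 255; 0 0 0 0 0 0 255; 0 0 0 0 0 0 255; 0 0 0 0 0 0 255; 0 0 0 0 0 0 255; 0 0 0 0 0 0 255"
}}

```text
time_s: 4.98
position: [0.6558, -0.1822, 0.0752]
tool_rot: [[0.875, 0.485, 0.002], [0.485, -0.875, -0.001], [0.001, 0.002, -1.0]]
ft_force: [-0.8, 1.1, 6.3]
grip_width: 0.0355
gripper_force: 31.5
```

{"name": "jog_arm", "arguments": {
  "plan": "0 0 0 0 0 -1 255; 0 0 0 0 0 -3 255; 0 0 0 0 0 -4 255; 0 0 0 0 0 -4 255; 0 0 0 0 0 0 255"
}}

```text
time_s: 5.4
position: [0.6576, -0.1829, 0.2037]
tool_rot: [[0.874, 0.485, 0.013], [0.485, -0.874, -0.006], [0.009, 0.012, -1.0]]
ft_force: [0.6, -0.2, -0.0]
grip_width: 0.0356
gripper_force: 30.8
```

```bash
python3 - <<'E'
from h import *
s=env.observe(); print(s['position'],s['grip_width'])
go(.61,-.372,.195)
E
```

```text
[ 0.65763825 -0.18293626  0.20367264] 0.03557339797750755
tilt z [ 0.013 -0.006 -1.   ] cur yaw -60.99 rz(tool) -0.0 shift cm [-13.34  14.22   0.87] q6 35.5
```

{"name": "jog_arm", "arguments": {
  "plan": "0 0 0 -2.6 2.8 0 255; 0 0 0 -2.6 2.8 0 255; 0 0 0 -2.6 2.8 0 255; 0 0 0 -2.7 2.8 0 255; 0 0 0 -2.6 2.8 0 255; 0 0 0 0 0 4 255; 0 0 0 0 0 4 255; 0 0 0 0 0 4 255; 0 0 0 0 0 3.5 255; 0 0 0 0 0 1.3 255"
}}

```text
time_s: 6.23
position: [0.6065, -0.3664, 0.0204]
tool_rot: [[0.875, 0.485, -0.007], [0.485, -0.875, 0.006], [-0.003, -0.008, -1.0]]
ft_force: [-0.3, 0.3, -1.8]
grip_width: 0.0357
gripper_force: 30.6
```

{"name": "jog_arm", "arguments": {
  "plan": "0 0 0 0 0 0 255; 0 0 0 0 0 0.5 255; 0 0 0 0 0 0 0; 0 0 0 0 0 0 0; 0 0 0 0 0 0 0; 0 0 0 0 0 0 0; 0 0 0 0 0 -4 0; 0 0 0 0 0 -4 0; 0 0 0 0 0 -4 0; 0 0 0 0 0 -4 0"
}}

```text
time_s: 7.07
position: [0.6085, -0.3678, 0.1839]
tool_rot: [[0.875, 0.485, 0.001], [0.485, -0.875, -0.001], [0.0, 0.001, -1.0]]
ft_force: [0.1, -0.9, -0.2]
grip_width: 0.0852
gripper_force: 0.0
```

```bash
python3 - <<'E'
from h import *
s=env.observe(); print(s['position'],s['grip_width'])
p,y=go(.6635,.012,.20,-1+0); go(.6635,.012,.089,None,p,y)
go(.6635,.012,.20,-3)
E
```

```text
[ 0.60850919 -0.36778891  0.18385404] 0.08523729338131317
tilt z [ 0.001 -0.001 -1.   ] cur yaw -61.0 rz(tool) -60.0 shift cm [38.07  4.84 -1.61] q6 20.3
tilt z [ 0.001 -0.001 -1.   ] cur yaw -1.0 rz(tool) -0.0 shift cm [ 0.   0.  11.1] q6 20.3
tilt z [ 0.001 -0.001 -1.   ] cur yaw -61.0 rz(tool) -58.0 shift cm [38.21  3.5  -1.61] q6 20.3
```

```bash
python3 - <<'E'
from h import *
p,y=go(.62,0.012,.22,88)
E
```

```text
tilt z [ 0.001 -0.001 -1.   ] cur yaw -61.0 rz(tool) 31.0 shift cm [ -0.18 -38.    -3.61] q6 20.3
```

{"name": "jog_arm", "arguments": {
  "plan": "0 0 6.2 0 0 -0.7 0; 0 0 6.2 0 0 -0.7 0; 0 0 6.2 0 0 -0.7 0; 0 0 6.2 0 0 -0.7 0; 0 0 6.2 0 0 -0.8 0; 0 0 0 0 -3.8 0 0; 0 0 0 0 -3.8 0 0; 0 0 0 0 -3.8 0 0; 0 0 0 0 -3.8 0 0; 0 0 0 0 -3.8 0 0"
}}

```text
time_s: 7.9
position: [0.615, -0.1764, 0.2179]
tool_rot: [[0.999, -0.035, 0.001], [-0.035, -0.999, -0.001], [0.001, 0.001, -1.0]]
ft_force: [0.7, -0.2, -0.3]
grip_width: 0.0854
gripper_force: 0.0
```

{"name": "jog_arm", "arguments": {
  "plan": "0 0 0 0 -3.8 0 0; 0 0 0 0 -3.8 0 0; 0 0 0 0 -3.8 0 0; 0 0 0 0 -3.8 0 0; 0 0 0 0 -3.8 0 0; 0 0 0 0 0 0 0; 0 0 0 0 0 0 0"
}}

```text
time_s: 8.48
position: [0.6219, 0.0136, 0.2179]
tool_rot: [[0.999, -0.032, 0.001], [-0.032, -0.999, -0.0], [0.001, 0.0, -1.0]]
ft_force: [-0.1, -0.8, 0.3]
grip_width: 0.0854
gripper_force: 0.0
```

```bash
python3 - <<'E'
from h import *
look('wrist',['ferrite_coil','tuner_label']); print(env.observe()['position'])
look('top',['psu_label','heat_sink'])
go(.6635,.012,.055,88)
E
```

```text
ferrite_coil 0.57 [253, 145, 38, 43] top [0.6635 0.012  0.0847] rect [663.1  12. ] [33.8 46. ] 85.8
ferrite_coil 0.57 [269, 232, 30, 49] top [ 0.5416 -0.0032  0.0345] rect [540.2  -3.1] [34.3 46.8] 75.2
tuner_label 0.62 [255, 139, 63, 91] top [0.6636 0.007  0.0508] rect [660.9   8.9] [83.9 59.8] 9.7
[0.62201114 0.01064855 0.21732441]
psu_label 0.94 [330, 156, 35, 41] top [ 0.6559 -0.184   0.071 ] rect [ 656.2 -184.7] [85.1 60.8] 27.3
psu_label 0.3 [307, 123, 10, 12] top [ 0.7686 -0.1178  0.0255] rect [ 769.1 -117.7] [19.6 14.8] 63.9
heat_sink 0.58 [392, 175, 21, 21] top [ 0.6077 -0.3689  0.0373] rect [ 608.8 -369.8] [48.9 38.4] 32.8
tilt z [ 0. -0. -1.] cur yaw -92.1 rz(tool) -0.1 shift cm [ 4.14 -0.29 16.21] q6 82.2
```

{"name": "jog_arm", "arguments": {
  "plan": "0 0 1.9 0 0 0 0; 0 0 0 2.1 -0.1 2 0; 0 0 0 2.05 -0.1 3 0; 0 0 0 0 0 3 0; 0 0 0 0 0 3 0; 0 0 0 0 0 3 0; 0 0 0 0 0 2.1 0; 0 0 0 0 0 0 0; 0 0 0 0 0 0 255; 0 0 0 0 0 0 255"
}}

```text
time_s: 9.62
position: [0.6644, 0.0103, 0.0578]
tool_rot: [[0.998, -0.069, 0.003], [-0.069, -0.998, -0.0], [0.003, 0.0, -1.0]]
ft_force: [-0.1, 0.9, 0.6]
grip_width: 0.0641
gripper_force: 0.0
```

{"name": "jog_arm", "arguments": {
  "plan": "0 0 0 0 0 0 255; 0 0 0 0 0 0 255; 0 0 0 0 0 0 255; 0 0 0 0 0 0 255; 0 0 0 0 0 0 255; 0 0 0 0 0 -1 255; 0 0 0 0 0 -3 255; 0 0 0 0 0 -4 255; 0 0 0 0 0 -4 255; 0 0 0 0 0 -3 255"
}}

```text
time_s: 10.45
position: [0.6636, 0.011, 0.2104]
tool_rot: [[0.998, -0.068, 0.003], [-0.068, -0.998, -0.001], [0.003, 0.0, -1.0]]
ft_force: [0.6, 0.4, -1.4]
grip_width: 0.0335
gripper_force: 30.6
```

```bash
python3 - <<'E'
from h import *
p,y=go(.545,-.372,.21,86);print(env.observe()['position'])
E
```

```text
tilt z [ 0.003 -0.001 -1.   ] cur yaw -93.89 rz(tool) 0.11 shift cm [-9.16 39.03  0.04] q6 84.6
[0.6636092  0.01097344 0.21039247]
```

{"name": "jog_arm", "arguments": {
  "plan": "0 0 0 -0.92 3.9 0 255; 0 0 0 -0.92 3.9 0 255; 0 0 0 -0.92 3.9 0 255; 0 0 0 -0.92 3.9 0 255; 0 0 0 -0.92 3.9 0 255; 0 0 0 -0.92 3.9 0 255; 0 0 0 -0.92 3.9 0 255; 0 0 0 -0.92 3.9 0 255; 0 0 0 -0.92 3.9 0 255; 0 0 0 -0.9 3.9 0 255"
}}

```text
time_s: 11.28
position: [0.5443, -0.3735, 0.2068]
tool_rot: [[0.998, -0.068, 0.0], [-0.068, -0.998, -0.0], [0.0, 0.0, -1.0]]
ft_force: [-0.1, 0.3, -0.6]
grip_width: 0.0336
gripper_force: 30.7
```

{"name": "jog_arm", "arguments": {
  "plan": "0 0 0 0 0 3 255; 0 0 0 0 0 4 255; 0 0 0 0 0 4 255; 0 0 0 0 0 4 255; 0 0 0 0 0 3 255; 0 0 0 0 0 0.8 255; 0 0 0 0 0 0 255; 0 0 0 0 0 0 0; 0 0 0 0 0 0 0; 0 0 0 0 0 0 0"
}}

```text
time_s: 12.12
position: [0.5463, -0.3728, 0.0207]
tool_rot: [[0.998, -0.068, 0.003], [-0.068, -0.998, -0.003], [0.003, 0.003, -1.0]]
ft_force: [0.2, -0.2, 0.0]
grip_width: 0.0685
gripper_force: 0.0
```

{"name": "jog_arm", "arguments": {
  "plan": "0 0 0 0 0 0 0; 0 0 0 0 0 -4 0; 0 0 0 0 0 -4 0; 0 0 0 0 0 -4 0; 0 0 0 0 0 -4 0; 0 0 0 0 0 -3 0; 0 0 0 0 0 0 0"
}}

```text
time_s: 12.7
position: [0.5469, -0.3732, 0.2168]
tool_rot: [[0.998, -0.068, 0.01], [-0.068, -0.998, -0.01], [0.011, 0.009, -1.0]]
ft_force: [0.5, 0.3, 0.5]
grip_width: 0.0849
gripper_force: 0.0
```

```bash
python3 - <<'E'
from h import *
d=look('wrist',['heat_sink','ferrite_coil','pull_knob','knob_grip','scrap_bin'],pic='w2.png'); print(env.observe()['position'])
C=cloud(d)
for dd,n in((d,'w'),(cam('side'),'s'),(cam('top'),'t')):
    P=cloud(dd).reshape(-1,3); k=P[(P[:,2]>.098)&(P[:,2]<.106)&(abs(P[:,0]-.374)<.04)&(abs(P[:,1]+.343)<.04)]; print(n,len(k),k.mean(0) if len(k) else 0,cv2.minEnclosingCircle((k[:,:2]*1000).astype(np.float32)) if len(k) else 0)
go(.374,-.343,.18)
E
```

```text
heat_sink 0.96 [243, 126, 45, 50] top [ 0.6067 -0.3689  0.0376] rect [ 607.1 -369.6] [49.5 35.9] 30.0
scrap_bin 0.65 [248, 150, 170, 173] top [ 0.5881 -0.3692  0.0697] rect [ 578.4 -369.8] [170.3 180.1] 84.5
[ 0.54498621 -0.3716079   0.2065117 ]
w 0 0 0
s 64 [ 0.37380415 -0.34224561  0.10252082] ((374.1195068359375, -343.59893798828125), 17.53241539001465)
t 0 0 0
tilt z [-0.002  0.002 -1.   ] cur yaw -93.9 rz(tool) -0.0 shift cm [-17.27  -1.7    2.68] q6 49.4
```

View pics/w2.png

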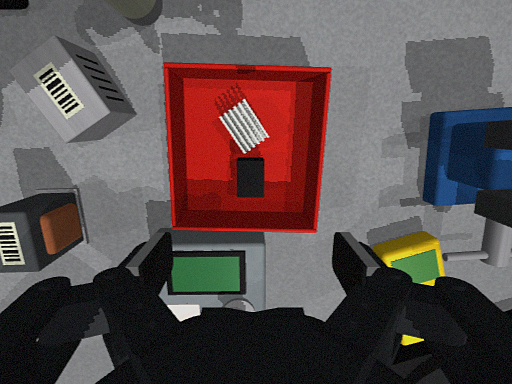

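{"name": "jog_arm", "arguments": {
  "plan": "0 0 0 -3.5 -0.34 0 0; 0 0 0 -3.5 -0.34 0 0; 0 0 0 -3.5 -0.34 0 0; 0 0 0 -3.5 -0.34 0 0; 0 0 0 -3.27 -0.34 2 0; 0 0 0 0 0 3 0; 0 0 0 0 0 3 0; 0 0 0 0 0 3 0; 0 0 0 0 0 0 0; 0 0 0 0 0 0 0",
  "grip_force": 60
}}

```text
time_s: 13.93
position: [0.374, -0.3429, 0.0975]
tool_rot: [[0.998, -0.068, -0.002], [-0.068, -0.998, 0.002], [-0.002, -0.002, -1.0]]
ft_force: [0.2, 1.2, 0.1]
grip_width: 0.0854
gripper_force: 0.0
```

```bash
python3 - <<'E'
from h import *
s=env.observe();print(s['position'])
for dd,n in((cam('side'),'s'),(cam('top'),'t')):
    P=cloud(dd).reshape(-1,3); k=P[(P[:,2]>.098)&(P[:,2]<.106)&(abs(P[:,0]-.374)<.03)&(abs(P[:,1]+.343)<.03)]; print(n,len(k),k.mean(0) if len(k) else 0)
go(.374,-.343,.067)
E
```

```text
[ 0.37398005 -0.34288518  0.09751765]
s 12 [ 0.3623969  -0.34087559  0.10286893]
t 0 0
tilt z [ 0.001 -0.002 -1.   ] cur yaw -93.89 rz(tool) -0.0 shift cm [-0.09 -0.09  3.25] q6 38.0
```

Descend to z 0.067, close, then pull up and let go.

{"name": "jog_arm", "arguments": {
  "plan": "0 0 0 0 0 1.5 0; 0 0 0 0 0 1.4 0; 0 0 0 0 0 0 0; 0 0 0 0 0 0 255; 0 0 0 0 0 0 255; 0 0 0 0 0 0 255; 0 0 0 0 0 0 255; 0 0 0 0 0 0 255; 0 0 0 0 0 0 255; 0 0 0 0 0 0 255"
}}

```text
time_s: 14.87
position: [0.3745, -0.3447, 0.0703]
tool_rot: [[0.998, -0.068, 0.001], [-0.068, -0.998, -0.004], [0.002, 0.004, -1.0]]
ft_force: [-2.3, -2.9, 6.4]
grip_width: 0.0296
gripper_force: 58.6
```

{"name": "jog_arm", "arguments": {
  "plan": "0 0 0 0 0 0 255; 0 0 0 0 0 -0.4 255; 0 0 0 0 0 -0.4 255; 0 0 0 0 0 -0.4 255; 0 0 0 0 0 -0.15 255; 0 0 0 0 0 0 255; 0 0 0 0 0 0 255; 0 0 0 0 0 0 255; 0 0 0 0 0 0 255"
}}

```text
time_s: 15.62
position: [0.3744, -0.3445, 0.0825]
tool_rot: [[0.998, -0.068, 0.001], [-0.068, -0.998, -0.003], [0.001, 0.002, -1.0]]
ft_force: [1.2, -7.3, -7.6]
grip_width: 0.0297
gripper_force: 59.7
```

{"name": "jog_arm", "arguments": {
  "plan": "0 0 0 0 0 -0.2 255; 0 0 0 0 0 0 255; 0 0 0 0 0 0 255; 0 0 0 0 0 0 255; 0 0 0 0 0 0 255"
}}

```text
time_s: 16.03
position: [0.3744, -0.3445, 0.0844]
tool_rot: [[0.998, -0.068, 0.001], [-0.068, -0.998, -0.002], [0.001, 0.002, -1.0]]
ft_force: [0.2, -7.5, -8.6]
grip_width: 0.0292
gripper_force: 60.3
```

```bash
python3 - <<'E'
from h import *
dd=cam('side');P=cloud(dd).reshape(-1,3); k=P[(P[:,2]>.098)&(P[:,2]<.13)&(abs(P[:,0]-.374)<.02)&(abs(P[:,1]+.343)<.02)]; print(len(k),np.percentile(k[:,2],[10,50,90]))
save(dd,'s2.png',(300,80,420,190),5)
E
```

```text
23 [0.1001217  0.11019887 0.11721107]
```

View pics/s2.png

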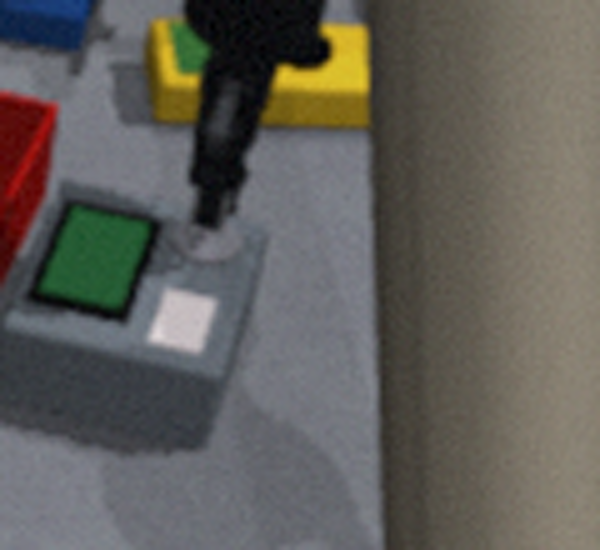

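{"name": "jog_arm", "arguments": {
  "plan": "0 0 0 0 0 0 0; 0 0 0 0 0 0 0; 0 0 0 0 0 0 0; 0 0 0 0 0 0 0; 0 0 0 0 0 0 0; 0 0 0 0 0 0 0; 0 0 0 0 0 -3 0; 0 0 0 0 0 -4 0; 0 0 0 0 0 -4 0; 0 0 0 0 0 -4 0",
  "grip_force": 60
}}

```text
time_s: 16.92
position: [0.374, -0.3427, 0.2364]
tool_rot: [[0.998, -0.068, -0.0], [-0.068, -0.998, 0.0], [-0.0, -0.0, -1.0]]
ft_force: [0.3, -0.6, -1.0]
grip_width: 0.0852
gripper_force: 0.0
```

```bash
python3 - <<'E'
from h import *
p,y=go(.39,.33,.29,98);print(env.observe()['position'])
dd=cam('side');P=cloud(dd).reshape(-1,3); k=P[(P[:,2]>.09)&(P[:,2]<.13)&(abs(P[:,0]-.374)<.02)&(abs(P[:,1]+.343)<.02)]; print(len(k),np.percentile(k[:,2],[10,50,90]))
E
```

```text
tilt z [-0.  0. -1.] cur yaw -93.9 rz(tool) -11.9 shift cm [ 10.95 -66.39  -5.36] q6 38.0
[ 0.37395233 -0.34272759  0.23642918]
80 [0.09350423 0.1019328  0.10469339]
```

{"name": "jog_arm", "arguments": {
  "plan": "0 0 -6 0 0 -2.5 0; 0 0 -5.9 0 0 -2.5 0; 0 0 0 0.61 -3.69 0 0; 0 0 0 0.61 -3.69 0 0; 0 0 0 0.61 -3.69 0 0; 0 0 0 0.61 -3.69 0 0; 0 0 0 0.61 -3.69 0 0; 0 0 0 0.61 -3.69 0 0; 0 0 0 0.61 -3.69 0 0; 0 0 0 0.61 -3.69 0 0"
}}

```text
time_s: 17.8
position: [0.3809, -0.0423, 0.2845]
tool_rot: [[0.99, 0.139, 0.0], [0.139, -0.99, -0.0], [0.0, 0.0, -1.0]]
ft_force: [1.9, -1.2, -0.2]
grip_width: 0.0853
gripper_force: 0.0
```

{"name": "jog_arm", "arguments": {
  "plan": "0 0 0 0.61 -3.69 0 0; 0 0 0 0.61 -3.69 0 0; 0 0 0 0.61 -3.69 0 0; 0 0 0 0.61 -3.69 0 0; 0 0 0 0.61 -3.69 0 0; 0 0 0 0.61 -3.69 0 0; 0 0 0 0.61 -3.69 0 0; 0 0 0 0.61 -3.69 0 0; 0 0 0 0.61 -3.69 0 0; 0 0 0 0.61 -3.69 0 0"
}}

```text
time_s: 18.63
position: [0.3899, 0.3319, 0.2843]
tool_rot: [[0.99, 0.14, 0.0], [0.14, -0.99, -0.0], [0.0, 0.0, -1.0]]
ft_force: [0.4, -1.0, 0.2]
grip_width: 0.0854
gripper_force: 0.0
```

{"name": "jog_arm", "arguments": {
  "plan": "0 0 0 0 0 0 0; 0 0 0 0 0 0 0"
}}

```text
time_s: 18.8
position: [0.39, 0.3311, 0.2837]
tool_rot: [[0.99, 0.142, -0.001], [0.142, -0.99, -0.001], [-0.001, 0.0, -1.0]]
ft_force: [0.4, -0.4, 0.0]
grip_width: 0.0854
gripper_force: 0.0
```

```bash
python3 - <<'E'
from h import *
d=look('wrist',['scanner','dock'],pic='w3.png'); print(env.observe()['position'],env.observe()['q'].round(0))
C=cloud(d).reshape(-1,3); s=lambda a,b:C[(C[:,2]>a)&(C[:,2]<b)&(np.hypot(C[:,0]-.422,C[:,1]-.346)<.045)]
for a,b in((.14,.152),(.030,.04),(.1,.14)):
    k=s(a,b); print(a,len(k), cv2.minAreaRect((k[:,:2]*1000).astype(np.float32)) if len(k)>5 else 0)
t=cam('top'); C=cloud(t).reshape(-1,3)
print(C[(C[:,2]>.1)&(C[:,2]<.2)&(np.hypot(C[:,0]-.425,C[:,1]-.346)<.03)].mean(0))
go(.4248,.346,.29,98)
E
```

```text
scanner 0.88 [299, 232, 54, 68] top [0.316  0.2515 0.14  ] rect [314.6 250.6] [31.3 25.5] 72.8
scanner 0.81 [203, 40, 68, 76] top [0.5383 0.4142 0.1401] rect [539.3 415. ] [32.1 26.3] 64.3
scanner 0.76 [243, 142, 35, 46] top [0.4249 0.3465 0.1462] rect [424.3 346.6] [31.7 26.1] 10.9
dock 0.85 [244, 142, 59, 71] top [0.4198 0.3469 0.0159] rect [418.6 347.4] [104.2  84. ] 4.2
dock 0.55 [485, 156, 38, 17] top [ 0.4553 -0.0116  0.0362] rect [455.8 -13. ] [23.9 25.7] 21.3
[0.39053294 0.32897499 0.2844787 ] [ 27.  16.  74.  -0.  90. 109.]
0.14 733 ((424.349365234375, 346.6322021484375), (31.78652000427246, 26.075115203857422), 10.891275405883789)
0.03 346 ((424.6314392089844, 346.4453430175781), (63.2327880859375, 41.8195915222168), 10.817824363708496)
0.1 31 ((439.3368835449219, 348.7466125488281), (2.8328678607940674, 24.37193489074707), 5.747322082519531)
[0.42660292 0.34149357 0.1385375 ]
tilt z [ 0. -0. -1.] cur yaw -82.08 rz(tool) -0.08 shift cm [ 3.62 -1.22 -0.54] q6 108.9
```

View pics/w3.png

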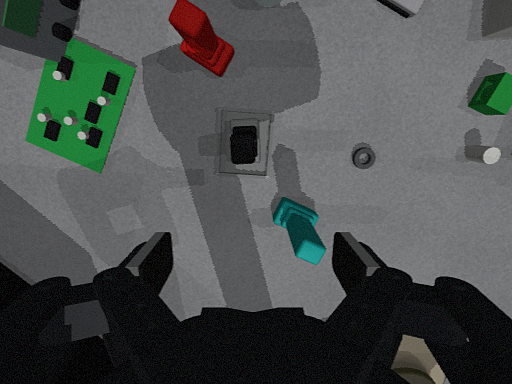

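The black scanner is at (243,145) inside its dock, with the red one at (203,40) and the turquoise one at (299,232). I'll grasp the black one.

{"name": "jog_arm", "arguments": {
  "plan": "0 0 -3 0 0 0 0; 0 0 0 1.85 -0.54 2 0; 0 0 0 1.82 -0.54 2 0; 0 0 0 0 0 3 0; 0 0 0 0 0 3.5 0; 0 0 0 0 0 3.5 0; 0 0 0 0 0 3 0; 0 0 0 0 0 1.4 0; 0 0 0 0 0 0 0; 0 0 0 0 0 0 255",
  "grip_force": 60
}}

```text
time_s: 19.83
position: [0.4249, 0.3467, 0.1009]
tool_rot: [[0.982, 0.19, -0.0], [0.19, -0.982, -0.0], [-0.0, 0.0, -1.0]]
ft_force: [0.2, 0.3, 0.7]
grip_width: 0.0755
gripper_force: 0.0
```

{"name": "jog_arm", "arguments": {
  "plan": "0 0 0 0 0 0 255; 0 0 0 0 0 0 255; 0 0 0 0 0 0 255; 0 0 0 0 0 0 255; 0 0 0 0 0 0 255; 0 0 0 0 0 0 255; 0 0 0 0 0 0 255; 0 0 0 0 0 0 255"
}}

```text
time_s: 20.5
position: [0.425, 0.3475, 0.1015]
tool_rot: [[0.982, 0.191, 0.002], [0.191, -0.982, 0.0], [0.002, -0.0, -1.0]]
ft_force: [-0.2, -3.1, 6.7]
grip_width: 0.0255
gripper_force: 59.7
```

```bash
python3 - <<'E'
from h import *
s=env.observe(); print(s['position'],s['grip_width'],s['gripper_force'],s['ft_force'].round(1),s['tool_rot'].round(3).tolist())
d=cam('top'); C=cloud(d)
for n in ['transformer_label','disk_drive_label','psu_label','tuner_label']:
    for o in models.outline_of('top',n)[:2]:
        m=o['region']&(d['depth']>0); P=C[m]
        if len(P)<20: continue
        t=P[P[:,2]>np.percentile(P[:,2],95)-.006]; r=cv2.minAreaRect((t[:,:2]*1000).astype(np.float32))
        print(n,round(o['confidence'],2),t.mean(0).round(4),np.round(r[0],1),np.round(r[1],1),round(r[2],1))
E
```

```text
[0.42499232 0.34748787 0.10154143] 0.0254903985630249 59.7158807516098 [-0.2 -3.1  6.7] [[0.982, 0.191, 0.002], [0.191, -0.982, 0.0], [0.002, -0.0, -1.0]]
transformer_label 0.67 [0.4257 0.3202 0.0394] [426.8 315.7] [113.7  82.8] 16.6
transformer_label 0.63 [ 0.503 -0.105  0.091] [ 502.5 -105.3] [49.5 71.2] 87.1
disk_drive_label 0.74 [0.6748 0.1547 0.0175] [674.2 155.3] [61.9 90.1] 70.8
psu_label 0.94 [ 0.6556 -0.1848  0.0713] [ 656.3 -184.8] [85.4 62. ] 27.9
tuner_label 0.78 [0.6613 0.0083 0.0513] [661.4   8.1] [84.  59.5] 9.9
```

{"name": "jog_arm", "arguments": {
  "plan": "0 0 0 0 0 -1 255; 0 0 0 0 0 -3 255; 0 0 0 0 0 -4 255; 0 0 0 0 0 -4 255; 0 0 0 0 0 -3 255; 0 0 0 0 0 0 255; 0 0 0 0 0 0 255"
}}

```text
time_s: 21.33
position: [0.4245, 0.3476, 0.252]
tool_rot: [[0.982, 0.191, 0.003], [0.191, -0.982, 0.001], [0.003, -0.001, -1.0]]
ft_force: [-0.6, 0.4, -3.6]
grip_width: 0.0252
gripper_force: 59.6
```

```bash
cat >> h.py <<'E'
H=dict(transformer=(.09,.5026,-.105),psu=(.07,.6555,-.184),tuner=(.05,.661,.0085),disk_drive=(.016,.674,.1555))
def label(n,cams=('top','side')):
    h,x,y=H[n]
    for c in cams:
        d=cam(c); C=cloud(d)
        m=(abs(C[...,2]-h-.001)<.012)&(np.hypot(C[...,0]-x,C[...,1]-y)<.06)&(d['depth']>0)
        if m.sum()<30: print(n,c,'hidden',m.sum()); continue
        m2=m.astype(np.uint8)
        top=C[m]; r=cv2.minAreaRect((top[:,:2]*1000).astype(np.float32))
        g=cv2.cvtColor(d['pixels'],cv2.COLOR_RGB2HSV)
        w=m&(g[...,2]>150)&(g[...,1]<70); P=C[w]
        t=[(round(o['confidence'],2),world(d,*o['at']).round(4)) for o in models.tip_of(c,n+'_label')[:2]]
        print(n,c,'top',np.round(r[0],1),np.round(r[1],1),round(r[2],1),'tip',t)
E
python3 - <<'E'
from h import *
s=env.observe(); print(s['position'],s['grip_width'])
for n in H: label(n)
p,y=go(.5026,-.105,.25,-93)
save(cam('wrist'),'w4.png')
E
```

```text
[0.42449089 0.34758777 0.25201818] 0.02516378404682526
transformer top top [ 502.5 -104.4] [52.6 71.6] 86.6 tip [(0.88, array([ 0.4986, -0.0999,  0.091 ]))]
transformer side hidden 0
psu top top [ 656.3 -185.1] [86.5 62.4] 28.1 tip [(0.97, array([ 0.6531, -0.1812,  0.0729]))]
psu side top [ 661.6 -179.3] [70.4 70.2] 27.7 tip [(0.74, array([ 0.6496, -0.1876,  0.0743]))]
tuner top top [661.3   8.4] [84.8 60. ] 9.3 tip [(0.6, array([0.6597, 0.0024, 0.0524]))]
tuner side top [660.7   9.8] [84.1 66.6] 8.2 tip [(0.67, array([0.6551, 0.0018, 0.0478]))]
disk_drive top top [673.3 158.7] [106.2 102.9] 13.3 tip [(0.85, array([0.6659, 0.1606, 0.0154]))]
disk_drive side top [675.1 158.5] [ 76.1 106.2] 77.1 tip [(0.64, array([0.688 , 0.1642, 0.0172]))]
tilt z [-0.  0. -1.] cur yaw -79.0 rz(tool) 14.0 shift cm [10.17 44.77  0.05] q6 105.9
```

View pics/w4.png

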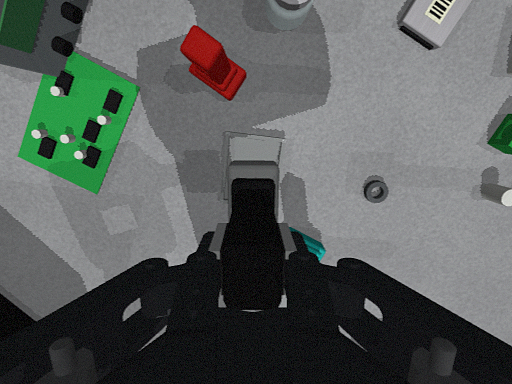

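The wrist view shows the scanner upright in the jaws, head at (255,165), with the dock clear behind it. Next stop is the transformer.

{"name": "jog_arm", "arguments": {
  "plan": "0 0 7 0 0 0 255; 0 0 7 0 0 0 255; 0 0 0 0.85 3.73 0 255; 0 0 0 0.85 3.73 0 255; 0 0 0 0.85 3.73 0 255; 0 0 0 0.85 3.73 0 255; 0 0 0 0.85 3.73 0 255; 0 0 0 0.85 3.73 0 255; 0 0 0 0.85 3.73 0 255; 0 0 0 0.85 3.73 0 255"
}}

```text
time_s: 22.97
position: [0.4767, 0.044, 0.2508]
tool_rot: [[0.999, -0.052, 0.001], [-0.052, -0.999, -0.0], [0.001, 0.0, -1.0]]
ft_force: [0.2, 0.6, -1.7]
grip_width: 0.0257
gripper_force: 60.3
```

{"name": "jog_arm", "arguments": {
  "plan": "0 0 0 0.85 3.73 0 255; 0 0 0 0.85 3.73 0 255; 0 0 0 0.85 3.73 0 255; 0 0 0 0.82 3.74 0.4 255; 0 0 0 0 0 0 255; 0 0 0 0 0 0 255; 0 0 0 0 0 0 255"
}}

```text
time_s: 23.55
position: [0.5025, -0.1048, 0.2465]
tool_rot: [[0.999, -0.053, -0.0], [-0.053, -0.999, 0.0], [-0.0, -0.0, -1.0]]
ft_force: [-0.9, -0.5, -1.6]
grip_width: 0.0252
gripper_force: 60.7
```

```bash
python3 - <<'E'
from h import *
for n in ['transformer','disk_drive','psu']: label(n)
go(.5026,-.105,.246,-93); print(env.observe()['position'])
d=look('wrist',['transformer_label'],pic='w5.png')
d=cam('side'); C=cloud(d); k=C[(np.hypot(C[...,0]-.5026,C[...,1]+.105)<.05)&(C[...,2]>.1)&(C[...,2]<.2)]
print(len(k),np.percentile(k[:,2],[1,5,50]), k[k[:,2]<.178].mean(0))
E
```

```text
transformer top top [476.8 -97.3] [57.2 34.4] 45.9 tip [(0.53, array([ 0.5024, -0.0846,  0.1636]))]
transformer side top [ 502.4 -103.3] [55.1 73.5] 89.2 tip [(0.78, array([ 0.4963, -0.107 ,  0.0904]))]
disk_drive top top [674.6 155.1] [ 99.1 111.9] 35.1 tip [(0.95, array([0.676 , 0.1572, 0.0149]))]
disk_drive side top [674.5 166.9] [87.9 96.2] 73.8 tip [(0.78, array([0.6849, 0.1647, 0.0186]))]
psu top top [ 656.3 -185.2] [86.5 62. ] 28.4 tip [(0.8, array([ 0.6624, -0.1904,  0.0731])), (0.74, array([ 0.7836, -0.0248,  0.001 ]))]
psu side top [ 655.6 -183.7] [86.3 66.5] 29.4 tip [(0.64, array([ 0.657 , -0.1855,  0.0687]))]
tilt z [ 0. -0. -1.] cur yaw -92.99 rz(tool) 0.01 shift cm [-0.    0.01  0.05] q6 68.0
[ 0.50261518 -0.10488803  0.24653198]
transformer_label 0.93 [252, 159, 52, 37] top [ 0.5314 -0.1062  0.0903] rect [ 530.9 -106.5] [48.8 13.8] 88.0
461 [0.15412737 0.15714414 0.17996792] [ 0.50003718 -0.08676705  0.16632007]
```

View pics/w5.png

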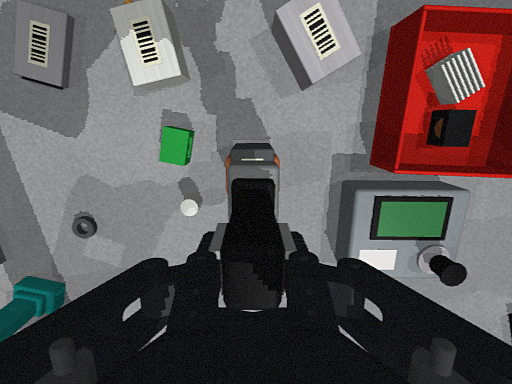

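The scanner is centred over the transformer, whose far edge with the end of the label shows at (253,158). Hold still for 2.5 s.

{"name": "jog_arm", "arguments": {
  "plan": "0 0 0 0 0 0 255; 0 0 0 0 0 0 255; 0 0 0 0 0 0 255; 0 0 0 0 0 0 255; 0 0 0 0 0 0 255; 0 0 0 0 0 0 255; 0 0 0 0 0 0 255; 0 0 0 0 0 0 255; 0 0 0 0 0 0 255; 0 0 0 0 0 0 255"
}}

```text
time_s: 25.13
position: [0.5026, -0.105, 0.2465]
tool_rot: [[0.999, -0.052, 0.0], [-0.052, -0.999, 0.0], [0.0, -0.0, -1.0]]
ft_force: [-0.1, -0.6, -2.3]
grip_width: 0.0253
gripper_force: 60.7
```

{"name": "jog_arm", "arguments": {
  "plan": "0 0 0 0 0 0 255; 0 0 0 0 0 0 255; 0 0 0 0 0 0 255; 0 0 0 0 0 0 255; 0 0 0 0 0 0 255; 0 0 0 0 0 0 255; 0 0 0 0 0 0 255; 0 0 0 0 0 0 255; 0 0 0 0 0 0 255; 0 0 0 0 0 0 255"
}}

```text
time_s: 25.97
position: [0.5026, -0.105, 0.2465]
tool_rot: [[0.999, -0.052, 0.0], [-0.052, -0.999, -0.0], [0.0, 0.0, -1.0]]
ft_force: [-0.6, -0.4, -2.5]
grip_width: 0.0251
gripper_force: 60.7
```

{"name": "jog_arm", "arguments": {
  "plan": "0 0 0 0 0 0 255; 0 0 0 0 0 0 255; 0 0 0 0 0 0 255; 0 0 0 0 0 0 255; 0 0 0 0 0 0 255; 0 0 0 0 0 0 255; 0 0 0 0 0 0 255; 0 0 0 0 0 0 255; 0 0 0 0 0 0 255; 0 0 0 0 0 0 255"
}}

```text
time_s: 26.8
position: [0.5026, -0.105, 0.2465]
tool_rot: [[0.999, -0.052, 0.0], [-0.052, -0.999, -0.0], [0.0, -0.0, -1.0]]
ft_force: [-0.6, 0.3, -1.8]
grip_width: 0.0254
gripper_force: 60.7
```

```bash
python3 - <<'E'
from h import *
label('transformer',['side']); label('disk_drive'); 
d=look('wrist',['psu_label','tuner_label','disk_drive_label'])
p,y=go(.656,-.1845,.228,-61.5)
E
```

```text
transformer side top [ 502.2 -103.7] [53.4 72.2] 87.9 tip []
disk_drive top top [671.8 151.2] [103.5  93.5] 70.3 tip [(0.85, array([0.6719, 0.1634, 0.0142])), (0.51, array([0.4242, 0.1511, 0.0012]))]
disk_drive side top [667.7 154.7] [100.2 103.1] 70.9 tip [(0.76, array([0.6849, 0.1596, 0.0153])), (0.44, array([ 0.4097, -0.2453,  0.0612]))]
psu_label 0.68 [315, 45, 88, 88] top [ 0.6514 -0.1839  0.0708] rect [ 655.1 -184.6] [86.  61.8] 28.3
tuner_label 0.87 [150, 44, 80, 89] top [0.661  0.0082 0.0508] rect [660.7   8.8] [84.1 60.5] 9.6
disk_drive_label 0.78 [46, 46, 64, 90] top [0.6755 0.1536 0.0168] rect [675.1 155.7] [64.1 88. ] 71.8
tilt z [-0.  0. -1.] cur yaw -93.0 rz(tool) -31.5 shift cm [ 9.69 14.31  1.85] q6 68.0
```

{"name": "jog_arm", "arguments": {
  "plan": "0 0 -6.3 0 0 0 255; 0 0 -6.3 0 0 0 255; 0 0 -6.3 0 0 0 255; 0 0 -6.3 0 0 0 255; 0 0 -6.3 0 0 0 255; 0 0 0 1.94 2.86 0 255; 0 0 0 1.94 2.86 0 255; 0 0 0 1.94 2.86 0 255; 0 0 0 1.94 2.86 0 255; 0 0 0 1.93 2.87 1.8 255"
}}

```text
time_s: 28.13
position: [0.6584, -0.1856, 0.2317]
tool_rot: [[0.879, 0.477, 0.006], [0.477, -0.879, -0.003], [0.004, 0.006, -1.0]]
ft_force: [0.4, -0.2, -0.8]
grip_width: 0.0251
gripper_force: 61.2
```

{"name": "jog_arm", "arguments": {
  "plan": "0 0 0 0 0 0 255; 0 0 0 0 0 0 255; 0 0 0 0 0 0 255; 0 0 0 0 0 0 255; 0 0 0 0 0 0 255; 0 0 0 0 0 0 255; 0 0 0 0 0 0 255; 0 0 0 0 0 0 255; 0 0 0 0 0 0 255; 0 0 0 0 0 0 255"
}}

```text
time_s: 28.97
position: [0.656, -0.1845, 0.2286]
tool_rot: [[0.879, 0.477, 0.0], [0.477, -0.879, -0.0], [0.0, 0.0, -1.0]]
ft_force: [0.4, 0.1, -2.7]
grip_width: 0.0254
gripper_force: 61.1
```

{"name": "jog_arm", "arguments": {
  "plan": "0 0 0 0 0 0 255; 0 0 0 0 0 0 255; 0 0 0 0 0 0 255; 0 0 0 0 0 0 255; 0 0 0 0 0 0 255; 0 0 0 0 0 0 255; 0 0 0 0 0 0 255; 0 0 0 0 0 0 255; 0 0 0 0 0 0 255; 0 0 0 0 0 0 255"
}}

```text
time_s: 29.8
position: [0.656, -0.1845, 0.2285]
tool_rot: [[0.879, 0.477, 0.0], [0.477, -0.879, 0.0], [0.0, -0.0, -1.0]]
ft_force: [0.8, 0.4, -1.7]
grip_width: 0.0253
gripper_force: 61.1
```

{"name": "jog_arm", "arguments": {
  "plan": "0 0 0 0 0 0 255; 0 0 0 0 0 0 255; 0 0 0 0 0 0 255; 0 0 0 0 0 0 255; 0 0 0 0 0 0 255; 0 0 0 0 0 0 255; 0 0 0 0 0 0 255; 0 0 0 0 0 0 255; 0 0 0 0 0 0 255; 0 0 0 0 0 0 255"
}}

```text
time_s: 30.63
position: [0.6561, -0.1845, 0.2286]
tool_rot: [[0.879, 0.477, 0.0], [0.477, -0.879, 0.0], [0.0, 0.0, -1.0]]
ft_force: [0.5, -0.5, -1.7]
grip_width: 0.0256
gripper_force: 61.1
```

```bash
python3 - <<'E'
from h import *
p,y=go(.661,.0087,.206,-80.3)
look('side',['tuner_label','disk_drive_label','psu_label']);d=look('top',['tuner_label','disk_drive_label','transformer_label'])
E
```

```text
tilt z [ 0.  0. -1.] cur yaw -61.5 rz(tool) 18.8 shift cm [  3.74 -18.96   2.26] q6 35.9
tuner_label 0.97 [210, 200, 33, 38] top [0.659 0.012 0.051] rect [659.9   9.7] [83.7 62.9] 7.0
disk_drive_label 0.63 [185, 246, 43, 35] top [0.6738 0.1579 0.0171] rect [674.7 156.4] [64.4 88.7] 72.0
tuner_label 0.89 [268, 156, 24, 30] top [0.6613 0.0088 0.0513] rect [661.1   8.4] [83.7 59.5] 9.8
tuner_label 0.26 [220, 155, 26, 32] top [0.6749 0.1555 0.0172] rect [673.8 155.6] [62.  91.7] 72.4
disk_drive_label 0.74 [219, 154, 26, 29] top [0.6747 0.1552 0.0173] rect [673.7 155.5] [61.6 91.8] 72.5
transformer_label 0.57 [390, 175, 21, 15] top [ 0.6076 -0.369   0.037 ] rect [ 607.6 -369.7] [50.7 36.5] 30.6
transformer_label 0.39 [295, 202, 9, 8] top [ 0.5236 -0.0787  0.0756] rect [524.2 -78.4] [ 5.3 21.8] 74.6
```

{"name": "jog_arm", "arguments": {
  "plan": "0 0 6.3 0 0 0 255; 0 0 6.3 0 0 0 255; 0 0 6.2 0 0 0 255; 0 0 0 0.62 -3.16 0 255; 0 0 0 0.62 -3.16 0 255; 0 0 0 0.62 -3.16 0 255; 0 0 0 0.62 -3.16 0 255; 0 0 0 0.62 -3.16 0 255; 0 0 0 0.64 -3.16 2.2 255; 0 0 0 0 0 0 255"
}}

```text
time_s: 31.87
position: [0.6596, 0.0146, 0.2034]
tool_rot: [[0.985, 0.174, -0.005], [0.174, -0.985, 0.003], [-0.005, -0.004, -1.0]]
ft_force: [-1.0, -0.3, -4.1]
grip_width: 0.0253
gripper_force: 61.4
```

{"name": "jog_arm", "arguments": {
  "plan": "0 0 0 0 0 0 255; 0 0 0 0 0 0 255; 0 0 0 0 0 0 255; 0 0 0 0 0 0 255; 0 0 0 0 0 0 255; 0 0 0 0 0 0 255; 0 0 0 0 0 0 255; 0 0 0 0 0 0 255; 0 0 0 0 0 0 255; 0 0 0 0 0 0 255"
}}

```text
time_s: 32.7
position: [0.661, 0.0086, 0.2065]
tool_rot: [[0.986, 0.168, -0.0], [0.168, -0.986, 0.0], [-0.0, -0.0, -1.0]]
ft_force: [-0.2, -0.0, -1.6]
grip_width: 0.0252
gripper_force: 61.4
```

{"name": "jog_arm", "arguments": {
  "plan": "0 0 0 0 0 0 255; 0 0 0 0 0 0 255; 0 0 0 0 0 0 255; 0 0 0 0 0 0 255; 0 0 0 0 0 0 255; 0 0 0 0 0 0 255; 0 0 0 0 0 0 255; 0 0 0 0 0 0 255; 0 0 0 0 0 0 255; 0 0 0 0 0 0 255"
}}

```text
time_s: 33.53
position: [0.661, 0.0087, 0.2065]
tool_rot: [[0.986, 0.168, -0.0], [0.168, -0.986, -0.0], [-0.0, -0.0, -1.0]]
ft_force: [0.6, -0.4, -2.3]
grip_width: 0.0256
gripper_force: 61.4
```

{"name": "jog_arm", "arguments": {
  "plan": "0 0 0 0 0 0 255; 0 0 0 0 0 0 255; 0 0 0 0 0 0 255; 0 0 0 0 0 0 255; 0 0 0 0 0 0 255; 0 0 0 0 0 0 255; 0 0 0 0 0 0 255; 0 0 0 0 0 0 255; 0 0 0 0 0 0 255; 0 0 0 0 0 0 255"
}}

```text
time_s: 34.37
position: [0.661, 0.0087, 0.2065]
tool_rot: [[0.986, 0.169, -0.0], [0.169, -0.986, -0.0], [-0.0, 0.0, -1.0]]
ft_force: [0.6, 0.6, -2.6]
grip_width: 0.0252
gripper_force: 61.4
```

```bash
python3 - <<'E'
from h import *
look('side',['disk_drive_label','tuner_label','transformer_label']);look('top',['disk_drive_label','transformer_label']);look('wrist',['disk_drive_label'])
p,y=go(.6742,.1557,.172,72)
E
```

```text
disk_drive_label 0.65 [184, 247, 43, 37] top [0.6739 0.1583 0.0171] rect [674.8 157.7] [63.4 89.6] 74.0
tuner_label 0.74 [210, 199, 29, 34] top [0.6602 0.0119 0.0511] rect [660.9  10. ] [84.7 63.5] 10.4
transformer_label 0.94 [281, 178, 35, 43] top [ 0.5015 -0.1019  0.091 ] rect [ 502.3 -104.2] [54.1 71.9] 87.0
disk_drive_label 0.81 [219, 154, 24, 30] top [0.6743 0.1575 0.0172] rect [675.5 155. ] [61.4 87.9] 71.8
transformer_label 0.91 [302, 208, 25, 24] top [ 0.5019 -0.1055  0.0911] rect [ 501.4 -105.4] [49.6 70.2] 89.9
disk_drive_label 0.55 [141, 143, 78, 87] top [0.6768 0.1546 0.0168] rect [674.6 155.7] [62.2 89.2] 71.8
tilt z [-0.  0. -1.] cur yaw -80.3 rz(tool) 27.7 shift cm [ -3.28 -14.39   3.45] q6 70.8
```

{"name": "jog_arm", "arguments": {
  "plan": "0 0 7 0 0 0 255; 0 0 7 0 0 0 255; 0 0 7 0 0 0 255; 0 0 6.7 0 0 0 255; 0 0 0 -0.66 -2.88 0 255; 0 0 0 -0.66 -2.88 0 255; 0 0 0 -0.66 -2.88 0 255; 0 0 0 -0.65 -2.88 0 255; 0 0 0 -0.65 -2.87 0 255; 0 0 0 0 0 3.4 255"
}}

```text
time_s: 35.65
position: [0.6766, 0.1613, 0.1789]
tool_rot: [[0.953, -0.304, 0.013], [-0.304, -0.953, 0.003], [0.012, -0.007, -1.0]]
ft_force: [1.4, -0.1, -1.2]
grip_width: 0.0256
gripper_force: 61.4
```

{"name": "jog_arm", "arguments": {
  "plan": "0 0 0 0 0 0 255; 0 0 0 0 0 0 255; 0 0 0 0 0 0 255; 0 0 0 0 0 0 255; 0 0 0 0 0 0 255; 0 0 0 0 0 0 255; 0 0 0 0 0 0 255; 0 0 0 0 0 0 255; 0 0 0 0 0 0 255; 0 0 0 0 0 0 255"
}}

```text
time_s: 36.48
position: [0.6742, 0.1557, 0.1726]
tool_rot: [[0.951, -0.309, 0.0], [-0.309, -0.951, -0.0], [0.0, 0.0, -1.0]]
ft_force: [0.1, 0.7, -2.5]
grip_width: 0.0251
gripper_force: 61.3
```

```bash
python3 - <<'E'
from h import *
look('side',['disk_drive_label']);look('top',['disk_drive_label']);look('wrist',['disk_drive_label'],pic='w6.png')
p,y=go(.6745,.1557,.172,72)
E
```

```text
disk_drive_label 0.64 [184, 249, 48, 30] top [0.6724 0.1611 0.0171] rect [674.8 156.2] [63.5 89.8] 72.6
disk_drive_label 0.68 [255, 178, 57, 76] top [0.7029 0.1493 0.0166] rect [675.1 155.8] [61.9 86.7] 71.9
tilt z [-0.  0. -1.] cur yaw -108.0 rz(tool) 0.0 shift cm [ 0.02 -0.01  0.05] q6 111.2
```

View pics/w6.png

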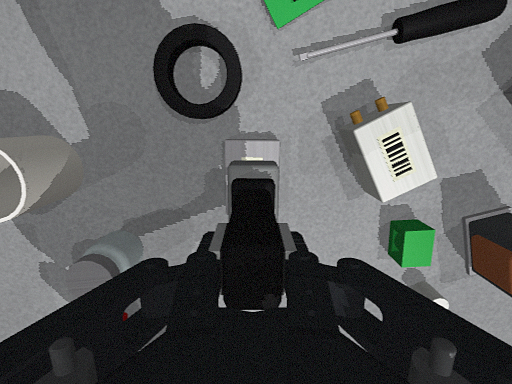

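The scanner is centred on the disk drive at (252,165) and in line with it. Keep holding.

{"name": "jog_arm", "arguments": {
  "plan": "0 0 0 0 0 0 255; 0 0 0 0 0 0 255; 0 0 0 0 0 0 255; 0 0 0 0 0 0 255; 0 0 0 0 0 0 255; 0 0 0 0 0 0 255; 0 0 0 0 0 0 255; 0 0 0 0 0 0 255; 0 0 0 0 0 0 255; 0 0 0 0 0 0 255"
}}

```text
time_s: 37.62
position: [0.6742, 0.1556, 0.1725]
tool_rot: [[0.951, -0.309, -0.0], [-0.309, -0.951, 0.0], [-0.0, 0.0, -1.0]]
ft_force: [-0.3, 0.1, -2.0]
grip_width: 0.0256
gripper_force: 61.3
```

{"name": "jog_arm", "arguments": {
  "plan": "0 0 0 0 0 0 255; 0 0 0 0 0 0 255; 0 0 0 0 0 0 255; 0 0 0 0 0 0 255; 0 0 0 0 0 0 255; 0 0 0 0 0 0 255; 0 0 0 0 0 0 255; 0 0 0 0 0 0 255; 0 0 0 0 0 0 255; 0 0 0 0 0 0 255"
}}

```text
time_s: 38.45
position: [0.6742, 0.1557, 0.1725]
tool_rot: [[0.951, -0.309, 0.0], [-0.309, -0.951, 0.0], [0.0, -0.0, -1.0]]
ft_force: [-0.7, 0.0, -2.3]
grip_width: 0.0256
gripper_force: 61.3
```

```bash
python3 - <<'E'
from h import *
p,y=go(.421,.347,.262,-84)   # dock centre, near dock yaw 4+2
look('side',['dock']); 
E
```

```text
tilt z [ 0.  0. -1.] cur yaw -108.0 rz(tool) -24.0 shift cm [-23.19 -21.68  -8.95] q6 111.2
dock 0.72 [270, 345, 58, 50] top [0.4178 0.3501 0.0138] rect [419.4 347. ] [104.1  86.8] 4.2
dock 0.71 [236, 152, 31, 39] top [ 0.6435 -0.179   0.0718] rect [617.2 -18.8] [ 83.4 419.2] 10.8
dock 0.41 [289, 271, 14, 12] top [0.4234 0.1607 0.0124] rect [423.8 160.5] [30.7 30.7] 12.5
```

{"name": "jog_arm", "arguments": {
  "plan": "0 0 -6 0 0 -2.3 255; 0 0 -6 0 0 -2.3 255; 0 0 -6 0 0 -2.3 255; 0 0 -6 0 0 -2.1 255; 0 0 0 -2.32 -2.17 0 255; 0 0 0 -2.32 -2.17 0 255; 0 0 0 -2.32 -2.17 0 255; 0 0 0 -2.32 -2.17 0 255; 0 0 0 -2.32 -2.17 0 255; 0 0 0 -2.32 -2.17 0 255"
}}

```text
time_s: 39.38
position: [0.5208, 0.2713, 0.2627]
tool_rot: [[0.995, 0.104, 0.0], [0.104, -0.995, 0.0], [0.0, -0.0, -1.0]]
ft_force: [0.4, 0.4, -2.4]
grip_width: 0.0253
gripper_force: 61.5
```

{"name": "jog_arm", "arguments": {
  "plan": "0 0 0 -2.32 -2.17 0 255; 0 0 0 -2.32 -2.17 0 255; 0 0 0 -2.32 -2.17 0 255; 0 0 0 -2.31 -2.15 0 255; 0 0 0 0 0 0 255; 0 0 0 0 0 2.5 255; 0 0 0 0 0 3 255; 0 0 0 0 0 0 255; 0 0 0 0 0 0 255"
}}

```text
time_s: 40.13
position: [0.4208, 0.3468, 0.2073]
tool_rot: [[0.995, 0.104, -0.002], [0.104, -0.995, -0.001], [-0.002, 0.001, -1.0]]
ft_force: [0.0, 0.1, -1.0]
grip_width: 0.0254
gripper_force: 61.3
```

```bash
python3 - <<'E'
from h import *
look('wrist',['dock'],pic='w7.png');look('side',['scanner','dock'])
s=env.observe();print(s['position'],s['grip_width']);p,y=go(.421,.347,.1015,-84) 
E
```

```text
dock 0.82 [253, 173, 69, 79] top [0.4349 0.3531 0.0146] rect [419.8 347.6] [101.9  83.9] 4.1
dock 0.37 [395, 184, 30, 29] top [0.4235 0.1598 0.0121] rect [423.5 159.3] [32.8 32.1] 82.6
scanner 0.82 [328, 305, 35, 60] top [0.3147 0.2523 0.1399] rect [314.8 251.2] [31.5 25.5] 73.0
scanner 0.6 [273, 313, 36, 28] top [0.419  0.3597 0.1957] rect [420.3 364. ] [31.8 16.7] 5.3
scanner 0.6 [204, 351, 32, 58] top [0.5389 0.417  0.14  ] rect [539.8 416.3] [31.6 26. ] 70.2
dock 0.8 [269, 345, 60, 49] top [0.4168 0.3595 0.0166] rect [419.4 347.9] [104.  86.] 4.0
dock 0.15 [290, 272, 5, 6] top [0.4149 0.1608 0.0121] rect [414.6 160.2] [31.5 14.2] 87.2
[0.42156831 0.34721113 0.2089906 ] 0.024962598783172224
tilt z [ 0.002  0.001 -1.   ] cur yaw -84.01 rz(tool) -0.01 shift cm [-0.06  0.02 10.75] q6 111.1
```

View pics/w7.png

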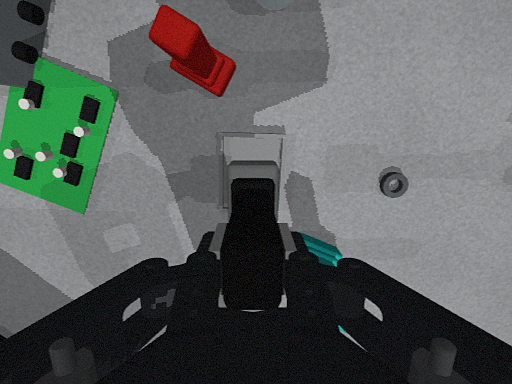

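The scanner head sits centred over the dock at (252,175). Lower it.

{"name": "jog_arm", "arguments": {
  "plan": "0 0 0 0 0 3 255; 0 0 0 0 0 3 255; 0 0 0 0 0 2 255; 0 0 0 0 0 1.5 255; 0 0 0 0 0 0.7 255; 0 0 0 0 0 0.4 255; 0 0 0 0 0 0 255; 0 0 0 0 0 0 255; 0 0 0 0 0 0 255"
}}

```text
time_s: 41.13
position: [0.4214, 0.3473, 0.1025]
tool_rot: [[0.995, 0.105, 0.002], [0.105, -0.995, 0.001], [0.002, -0.001, -1.0]]
ft_force: [-0.9, 0.3, -2.1]
grip_width: 0.0253
gripper_force: 61.5
```

{"name": "jog_arm", "arguments": {
  "plan": "0 0 0 0 0 0.12 255; 0 0 0 0 0 0 255; 0 0 0 0 0 0 255; 0 0 0 0 0 0 255"
}}

```text
time_s: 41.47
position: [0.4216, 0.3473, 0.1015]
tool_rot: [[0.995, 0.105, 0.002], [0.105, -0.995, 0.001], [0.002, -0.001, -1.0]]
ft_force: [-0.5, -0.9, 5.5]
grip_width: 0.0253
gripper_force: 62.3
```

{"name": "jog_arm", "arguments": {
  "plan": "0 0 0 0 0 0 170; 0 0 0 0 0 0 120; 0 0 0 0 0 0 60; 0 0 0 0 0 0 0; 0 0 0 0 0 0 0; 0 0 0 0 0 0 0; 0 0 0 0 0 0 0; 0 0 0 0 0 -2 0; 0 0 0 0 0 -3 0; 0 0 0 0 0 -3 0"
}}

```text
time_s: 42.3
position: [0.4205, 0.3468, 0.1808]
tool_rot: [[0.995, 0.105, -0.002], [0.105, -0.995, -0.001], [-0.002, 0.001, -1.0]]
ft_force: [0.0, 0.3, -0.3]
grip_width: 0.0855
gripper_force: 0.0
```

{"name": "jog_arm", "arguments": {
  "plan": "0 0 0 0 0 -4 0; 0 0 0 0 0 -4 0; 0 0 0 0 0 -3 0; 0 0 0 -3 4 0 0; 0 0 0 0 0 0 0; 0 0 0 0 0 0 0"
}}

```text
time_s: 42.8
position: [0.3987, 0.3104, 0.2907]
tool_rot: [[0.995, 0.104, 0.0], [0.104, -0.995, 0.0], [0.0, -0.0, -1.0]]
ft_force: [0.1, 1.0, 0.1]
grip_width: 0.0852
gripper_force: 0.0
```

```bash
python3 - <<'E'
from h import *
look('wrist',['scanner','dock']);look('top',['heat_sink','transformer_label','psu_label','tuner_label','disk_drive_label'],pic='end.png')
dd=cam('side');P=cloud(dd).reshape(-1,3); k=P[(P[:,2]>.09)&(P[:,2]<.13)&(abs(P[:,0]-.374)<.02)&(abs(P[:,1]+.343)<.02)]; print(len(k),np.percentile(k[:,2],[50,95]))
E
```

```text
scanner 0.94 [225, 149, 39, 44] top [0.422  0.3466 0.1461] rect [421.5 347. ] [30.8 25.7] 5.1
scanner 0.63 [284, 233, 48, 65] top [0.316  0.2509 0.14  ] rect [315.2 250.4] [32.1 25.6] 77.5
scanner 0.56 [182, 49, 76, 76] top [0.5387 0.4141 0.1402] rect [539.2 414.8] [31.2 26.1] 67.5
dock 0.8 [230, 148, 59, 72] top [0.4198 0.3502 0.0168] rect [418.6 347.5] [104.1  84. ] 4.1
heat_sink 0.82 [389, 175, 17, 15] top [ 0.607  -0.3656  0.038 ] rect [ 606.9 -365.8] [46.8 30.9] 29.4
heat_sink 0.42 [215, 115, 31, 29] top [0.7955 0.1763 0.0251] rect [796.3 174.4] [86.8 84. ] 19.3
transformer_label 0.67 [303, 208, 25, 25] top [ 0.5017 -0.1057  0.0913] rect [ 501.6 -105.3] [49.5 70.4] 90.0
transformer_label 0.52 [268, 155, 22, 26] top [0.6595 0.0082 0.0515] rect [661.5   8.5] [83.5 59.4] 9.7
transformer_label 0.42 [276, 224, 9, 5] top [ 0.4552 -0.0138  0.0368] rect [455.6 -13.9] [17.1 19.5] 46.1
psu_label 0.63 [330, 158, 32, 41] top [ 0.6566 -0.1845  0.0712] rect [ 656.2 -184.6] [85.4 63.7] 28.2
psu_label 0.61 [214, 113, 30, 30] top [0.7983 0.1735 0.0251] rect [798.  173.5] [87.6 87.3] 69.7
tuner_l
[... 491 characters left out ...]
.9 21.2] 87.5Traceback (most recent call last):
  File "<stdin>", line 3, in <module>
    return _quantile_unchecked(
        a, q, axis, out, overwrite_input, method, keepdims, weights)
    return _ureduce(a,
                    func=_quantile_ureduce_func,
    ...<5 lines>...
                    overwrite_input=overwrite_input,
                    method=method)
    r = func(a, **kwargs)
    result = _quantile(arr,
                       quantiles=q,
    ...<2 lines>...
                       out=out,
                       weights=wgt)
    slices_having_nans = np.isnan(arr[-1, ...])
                                  ~~~^^^^^^^^^
IndexError: index -1 is out of bounds for axis 0 with size 0
```

View pics/end.png

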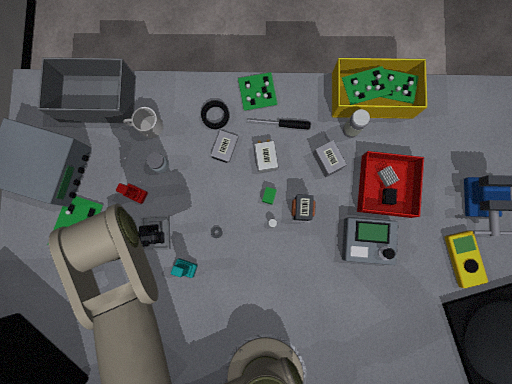

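The top view shows the scanner standing in its dock at (150,233). Both scraps are in the bin at (388,185), and the modules are in place. The disk drive at (224,146) was knocked about 27 mm aside after its scan, which is within the limit. Handing in.

```bash
python3 -c "
from rig import job; print(job.close_job())"
```

```text
the job is handed in; nothing more can be done
None
```

The job is handed in (no verdict came back): both scraps are in the bin, the knob was pulled up and sprang back, the transformer, PSU, tuner and disk drive were scanned in that order (no relay box on the bench), and the scanner stands in its dock; the disk drive was knocked about 27 mm aside some time after I last saw it in place mid-scan, most likely once the arm had left.

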